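# Rock a battery pack off its charging dock and store it

### The arm

A 7-joint arm with a two-finger parallel gripper is mounted at the origin on a cart in front of the work surface, level with it; the furniture and walls round the work are solid. World frame = base frame: x ahead of the robot, y to its left, z up, the work surface at z = 0. Lengths are in mm, angles in rad, forces in N, time in s.
With the tool pointing down it reaches from about 400 to 875 mm from the base axis. Payload 4.4 kg.
Tool frame: the origin (TCP) lies at the very end of the fingers, on their centre line; the grasp point (between the pads) lies 19 mm behind it; z points along the fingers, y is the direction in which the jaws open and shut (so a half turn about z gives the same grasp; the last joint's range is limited). The gripper opens to 85 mm and grips with 20 to 120 N. Pads are 22 mm wide; open, the fingers measure 114 mm over their backs; the gripper's body (76 mm by 85 mm) begins 54 mm behind the grasp point. The pads swing forward as they close: fully open they stand 13 mm farther back than shut.
Start: joints at [-1.299, 0.628, 0.038, 1.517, -0.027, 0.996, -0.02], TCP at [215.395, 613.289, 231.313] pointing down, gripper open.
Joint ranges: [-3.06, 3.06], [-0.37, 2.12], [-1.25, 1.32], [0.18, 2.47], [-1.1, 4.24], [0.23, 1.98], [-2.94, 2.94]. Speed limits (rad/s): [2.57, 2.57, 3.14, 3.14, 3.14, 3.14, 3.14].

### API

Orientations are given as [roll, pitch, yaw] about the fixed x, y, z axes, in that order (R = Rz(yaw) Ry(pitch) Rx(roll)).
In Python, from cell import read_state, get_image, calibration, finish_job gives the robot as it stands. The module is installed in compiled form; this text tells all that it offers.
- The arm moves only by the tool apply_moves, never from a script. Its argument "increments" is a list of rows, each an object of numbers: "tx", "ty", "tz": the shift along the world's x, y, z in m; "rx", "ry", "rz": the turn, a rotation vector about the world's x, y, z in units of 5 degrees (1.0 is 5 degrees); "claw": the finger opening in m, from 0 to 0.0854. In form: [{"tx": .., "ty": .., "tz": .., "rx": .., "ry": .., "rz": .., "claw": ..}, ...]. A call has 1 to 12 rows; each row is the pose to reach, as a shift and turn from the pose commanded when the call began; what a row does not reach only later rows make up. A row lasts 1/10 s, in which the tool goes at most 50 mm and 8.59 degrees, less where a joint would pass 70% of its speed; a pose out of reach is approached as far as the arm can. A call with a gripper value outside its range is refused whole. The fingers move at their own pace and stop on an object; the grip force is fixed at half the most. Time passes only in rows, so rows that repeat a pose let the fingers close. It gives the time, the measured TCP pose, the force and the opening at its end, in the units of the state.
- read_state(): the state, without advancing time (a new reading comes with each control period).
- get_image(name): name is "scene" or "top" or "wrist"; returns the picture (400x640x3 uint8, red, green, blue); there is no depth.
- calibration(name): a dict with "camera_matrix" (3x3 intrinsics, pixels), "origin" and "attitude" of the camera in the world. Camera axes: x right, y up, looking along -z (the intrinsics and any distortion apply to the point x, -y, -z); pixel columns grow to the right and rows downward; lengths in mm; the calibration is good to about 2 mm. A picture is of the moment at which its call begins: read the wrist's pose just before it. calibration takes no time and is no camera call; for the wrist camera it gives the pose at the moment of the call.
- finish_job(): hands the job in, once; it reports no verdict.
The state is a dict: "clock": time; "qpos": joint angles; "qd": joint speeds; "tau": joint torques, N m; "eef_pos": TCP position; "tool_rot": TCP orientation; "force": force on the tool from outside, world axes, zero at the start; "torque": the same for the moment, N m; "width": finger opening in mm.
Only numpy, scipy, OpenCV 4.12 (cv2) and the standard library are available. Lean on these libraries where they do the work, as an engineer would, in place of code of your own. Each camera call takes 0.05 s, during which the arm holds its last target. There are 200 camera calls.

### The job

The orange battery pack is charged. Work it off the tight sprung pins of the charging dock by rocking it slowly and gently from side to side in small tilts (about ten degrees each way, never as much as fifteen); the dock is not fastened down and would come up with a straight pull, so do not lift, tip or drag it away. Stand the pack upright on the bare bench and let go, take it again across its broad faces, and lower it upright, without dropping it, into the storage bay until it stands on the bay floor; leave the beaker, the jar and the petri dish where they are.

Things in the scene. Friction and masses are not known exactly. Their poses are not given: they have to be found in the camera images.
- pack: Orange battery pack with grey foot, upright box 36 (own x, thickness) x 62 (own y, width) x 100 mm (z), about 0.3 kg. Origin: centre of its underside. Narrow sides (+-y) have black ribs, broad faces (+-x) a white panel. Two slots in the underside fit the dock's pins. It starts fully down on the dock, axes parallel to the dock's; it may go into the bay either way round.
- dock: Black charging dock, loose on the bench, about 0.96 kg: foot 120 (x) x 150 (y) x 12 mm; origin at the centre of its underside. A pedestal (40 mm wide in y, top 22 mm above the bench) carries the pack. Guide plates in front of the pack's broad faces (x = +-21 to 25 mm, 44 mm wide, up to 112 mm above the bench) leave only its narrow sides to grip; it can rock only in the dock's y-z plane.
- pin_left (a point): Sprung bumps of the +y brass pin, at (0, +19, 40.5) mm in the dock's frame; pins rise 26 mm above the pedestal. Each pin holds the pack by friction alone, with 6 to 8 N, until the underside has risen 22 mm there. Pulling on both pins at once lifts the dock, one alone does not. Turning the pack about one pin's bumps draws its other side up, and it stays there: alternate.
- pin_right (a point): The same for the -y brass pin, at (0, -19, 40.5) mm in the dock's frame. The slots (18 mm along y, 31 mm deep) let the pack tilt about 12 degrees freely.
- rack: Storage bay, fixed: grey floor plate 90 (x) x 110 (y) x 8 mm, origin at the centre of its underside. Two upright aluminium side plates (y = +-35 to 41 mm, 60 mm long in x, up to 114 mm above the bench) leave 70 mm for the pack's 62 mm width, no room for fingers. Front and back (+-x) are open but for lips 6 mm above the bay floor, 46 mm apart inside, for the pack's 36 mm thickness.
- bay_floor (a point): Centre of the bay floor, 8 mm above the bench, axes as rack: the stored pack's origin belongs here, within 10 mm. The bench between dock and bay is bare: around x = 0.50 m, y = 0 a disc of 45 mm radius is always clear for setting the pack down.
- beaker_c: Bystander: empty glass beaker 72 mm across, 90 mm high, on the bench behind the work. Origin: centre of its underside.
- jar_a: Bystander: specimen jar with a cream lid, 49 mm across, 68 mm high, on the bench behind the work. Origin: centre of its underside.
- petri_b: Bystander: petri dish with green content, 88 mm across, 14 mm high, on the bench behind the work. Origin: centre of its underside.
- pack_top (a point): Centre of the pack's top face, 100 mm above its underside. On the dock this is 122 mm above the bench.
There are look-alikes about, which are no part of the job. There is more than one size of the pack; the one meant has the size given above. Leave any blue look-alike of the rack alone.

How it is judged (in metres and radians):
On the way, in this order (a step that is already met when the one before it is completed fails the run):
1. the pack is free, its underside well above the pins (z of pack in the frame of dock above 0.056 m), for 0.1 s.
2. the pack stands upright on the bench, let go (height (world z) of pack below 0.005 m and angle between pack's own z axis and vertical below 0.08 rad and linear speed of pack below 0.02 m/s and contact force between the fingers and pack below 0.1 N), for 0.2 s.
At the end, for the whole second after the job is handed in: The pack stands at rest and let go in the storage bay: origin within 10 mm of the bay floor's centre, within 4 mm of its height, upright within 4 degrees, width across the bay. The dock lies flat on the bench within 50 mm of where it was; beaker, jar and petri dish have moved less than 20 mm (horizontal distance between pack and bay_floor below 0.01 m and z of pack in the frame of bay_floor between -0.004 and 0.004 m and angle between pack's own z axis and vertical below 0.07 rad and angle between the y axis of pack and the y axis of rack, either way round below 0.2 rad and linear speed of pack below 0.02 m/s and contact force between the fingers and pack below 0.1 N and distance of dock from where it was at the start of the episode below 0.05 m and angle between dock's own z axis and vertical below 0.03 rad and height (world z) of dock below 0.004 m); the robot touches nothing.
It fails at once if the dock is lifted off the bench by more than 7 mm, tipped by more than about 7 degrees or shifted more than 50 mm (height (world z) of dock above 0.007 m or angle between dock's own z axis and vertical above 0.12 rad or distance of dock from where it was at the start of the episode above 0.05 m).
It fails at once if the pack is tilted by more than 15 degrees while still on the pins (angle between pack's own z axis and vertical above 0.27 rad and z of pack in the frame of dock below 0.045 m and horizontal distance between pack and dock below 0.05 m).
It fails at once if the pack is dropped (falls freely more than about 10 mm) (contact force between the fingers and pack below 0.1 N and linear speed of pack above 0.42 m/s).
It fails at once if the beaker, the jar or the petri dish is moved 20 mm (distance of any of beaker_c, jar_a, petri_b from where it was at the start of the episode above 0.02 m).
It fails at once if the pack is jerked (faster than 0.2 m/s) while still on the pins (linear speed of pack above 0.2 m/s and z of pack in the frame of dock below 0.045 m and horizontal distance between pack and dock below 0.05 m).
It also fails if it takes over 70 s, if anything falls off the work surface, if the arm or the gripper's body presses on something with over 40 N, if the wrist force passes 120 N, or if a joint passes its speed limit or range.

## Working session

There is one attempt and no reset: what is moved stays moved. The work goes in short steps, Python scripts to look and compute and a tool call to move; the robot and the scene stay as the last step left them, time stands still between calls to the robot, and variables do not carry over. Pictures are saved under pics/ and viewed, about 8 in all and at most 12, crops included, and the job is handed in when it is done.

Besides the shell and the picture viewer there is one more tool, called after "Call:" in YAML: its name, and indented under it one key for each argument. apply_moves: Moves the arm, as the interface text tells. Its arguments: {"type":"object","properties":{"increments":{"type":"array"}},"required":["increments"]}

```bash
mkdir -p pics; cat > h.py <<'E'
import numpy as np, cv2, json
from cell import *
def snap(n,f):
    c=calibration(n); im=get_image(n); np.savez('pics/'+f+'.npz',im=im,K=c['camera_matrix'],o=c['origin'],R=np.array(c['attitude']) if np.size(c['attitude'])==9 else np.array(c['attitude']))
    cv2.imwrite('pics/'+f+'.png',im[:,:,::-1]); return im,c
E
python3 - <<'E'
from h import *
for n in ['scene','top']:
    im,c=snap(n,n+'0'); print(n,{k:np.round(np.array(v),3).tolist() if not isinstance(v,str) else v for k,v in c.items()})
a=cv2.imread('pics/scene0.png');b=cv2.imread('pics/top0.png')
cv2.imwrite('pics/both0.png',cv2.resize(np.vstack([a,b]),(480*1,600)) )
print(read_state())
E
```

```text
scene {'camera_matrix': [[373.693, 0.0, 322.417], [0.0, 373.693, 198.946], [0.0, 0.0, 1.0]], 'origin': [297.301, 522.313, 814.634], 'attitude': [0.675, 0.004, -2.724]}
top {'camera_matrix': [[465.259, 0.0, 320.62], [0.0, 465.259, 200.481], [0.0, 0.0, 1.0]], 'origin': [377.901, 4.615, 1083.372], 'attitude': [0.166, -0.028, -1.569]}
{'clock': 0.1, 'qpos': array([-1.29878774,  0.62925532,  0.03844583,  1.51825882, -0.02699583,
        0.99631539, -0.01999596]), 'qd': array([-0.00041823, -0.00203305,  0.00223099, -0.0020903 , -0.00090217,
       -0.00167893, -0.00030609]), 'tau': array([ 2.42364717e-03, -5.64532006e+01,  1.23004194e+00, -1.93973923e+01,
        1.12329482e-02,  5.45224335e-03, -1.02216944e-06]), 'eef_pos': array([215.21014697, 612.74452045, 230.48291615]), 'tool_rot': array([-3.13987388e+00,  2.14980240e-05,  2.80378973e+00]), 'force': array([ 0.5482349 , -0.11979552, -0.15578058]), 'torque': array([-0.01777755, -0.04514928,  0.02563541]), 'width': 85.51499851827957}
```

View pics/top0.png

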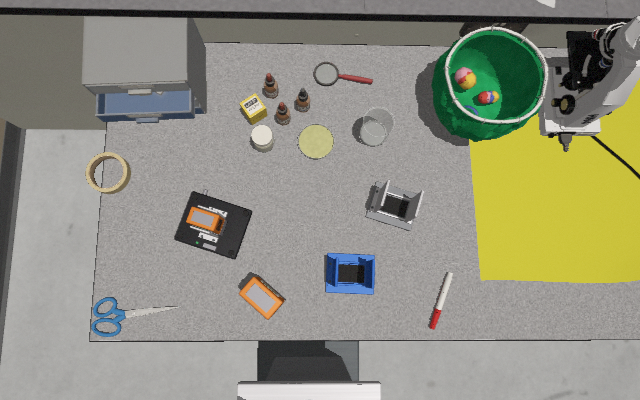

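View pics/scene0.png

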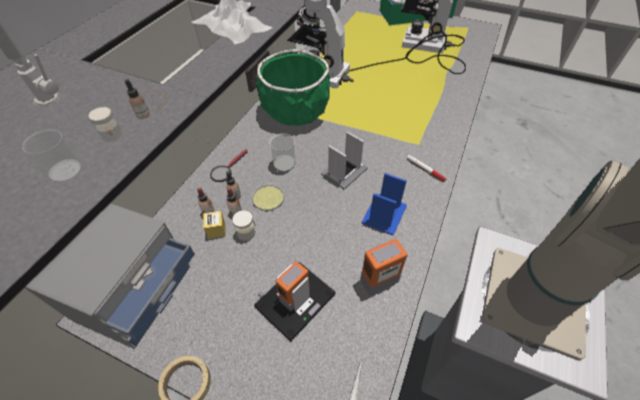

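Top view: the orange pack sits in the black dock at px (205,219). A free orange pack is at (262,297) and looks bigger, so it is likely the look-alike. The grey rack is at (397,205) and its blue look-alike at (350,273). The bystanders are the beaker (376,125), jar (262,137) and petri dish (316,141).

```bash
cat >> h.py <<'E'
from scipy.spatial.transform import Rotation as Ro
def cast(px,c,z):
    px=np.atleast_2d(px).astype(float);K=np.array(c['camera_matrix']);o=np.array(c['origin'])
    R=Ro.from_euler('xyz',c['attitude']).as_matrix()
    d=np.c_[(px[:,0]-K[0,2])/K[0,0],-(px[:,1]-K[1,2])/K[1,1],-np.ones(len(px))]@R.T
    return o+d*((z-o[2])/d[:,2])[:,None]
def proj(P,c):
    P=np.atleast_2d(P).astype(float);K=np.array(c['camera_matrix']);R=Ro.from_euler('xyz',c['attitude']).as_matrix()
    q=(P-np.array(c['origin']))@R; return np.c_[K[0,2]+K[0,0]*q[:,0]/-q[:,2],K[1,2]-K[1,1]*q[:,1]/-q[:,2]]
def rect(mask,c,z,roi=None):
    x0,y0,x1,y1=roi; m=np.zeros_like(mask);m[y0:y1,x0:x1]=mask[y0:y1,x0:x1]
    cn=max(cv2.findContours(m,cv2.RETR_EXTERNAL,cv2.CHAIN_APPROX_NONE)[0],key=cv2.contourArea)[:,0]
    w=cast(cn,c,z)[:,:2].astype(np.float32); return cn,cv2.minAreaRect(w)
E
python3 - <<'E'
from h import *
im=cv2.imread('pics/top0.png');c=calibration('top');hsv=cv2.cvtColor(im,cv2.COLOR_BGR2HSV)
org=cv2.morphologyEx(cv2.inRange(hsv,(5,140,120),(20,255,255)),cv2.MORPH_CLOSE,np.ones((7,7)))
for roi,z in [((170,190,250,260),122),((230,265,300,330),100)]:
    print('orange',rect(org,c,z,roi)[1])
blk=cv2.inRange(im,(0,0,0),(60,60,60)); blk=cv2.morphologyEx(blk,cv2.MORPH_CLOSE,np.ones((9,9)))
cn,r=rect(blk,c,12,(165,185,260,265));print('dock',r)
im2=im.copy();cv2.polylines(im2,[cn],1,(0,255,0),1)
for n,px in dict(beak=(376,135),jar=(262,139),petri=(316,141)).items(): print(n,cast(px,c,0).round())
k=cv2.resize(im[180:330,160:310],(600,600),interpolation=3);cv2.imwrite('pics/c1.png',k)
k2=cv2.resize(im2[170:245,350:440],(450,375),interpolation=3)
k1=cv2.resize(im2[180:330,160:310],(350,350),interpolation=3)
cv2.imwrite('pics/c1.png',np.hstack([k1,k2[:350]]))
print(cast([(366,210),(410,230)],c,8))
E
```

```text
orange ((498.0550537109375, 216.5582275390625), (73.90572357177734, 35.13036346435547), 71.86868286132812)
orange ((339.2099914550781, 101.13665771484375), (81.94845581054688, 47.46074676513672), 49.37823486328125)
dock ((499.9377746582031, 221.48123168945312), (148.78271484375, 118.67748260498047), 71.92933654785156)
beak [[ 722. -160.    0.]]
jar [[709. 116.   0.]]
petri [[705. -14.   0.]]
[[ 536.22851347 -131.99555624    8.        ]
 [ 489.68019167 -234.27260704    8.        ]]
```

View pics/c1.png

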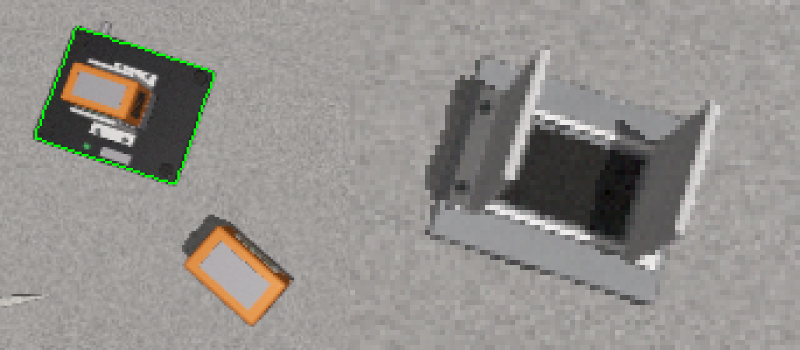

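The crop shows which items are meant. The docked pack is about 35 mm thick, which fits the description, while the free one at (262,297) measures 47 × 82 mm and is the bigger look-alike. The dock contour fits 149 × 119 mm, centred at (500, 221.5) with its y axis at 71.9°. The rack meant is the grey one. Moving above the pack now.

Call:
apply_moves:
  increments:
    - {"tx":0.03,"ty":-0.04,"tz":0,"rz":0.25,"claw":0.085}
    - {"tx":0.06,"ty":-0.08,"tz":0,"rz":0.25,"claw":0.085}
    - {"tx":0.09,"ty":-0.12,"tz":0,"rz":0.25,"claw":0.085}
    - {"tx":0.12,"ty":-0.16,"tz":0,"rz":0.25,"claw":0.085}
    - {"tx":0.15,"ty":-0.2,"tz":0,"rz":0.25,"claw":0.085}
    - {"tx":0.18,"ty":-0.24,"tz":0,"rz":0.25,"claw":0.085}
    - {"tx":0.21,"ty":-0.28,"tz":0,"rz":0.25,"claw":0.085}
    - {"tx":0.24,"ty":-0.32,"tz":0,"rz":0.25,"claw":0.085}
    - {"tx":0.265,"ty":-0.36,"tz":-0.02,"rz":0.25,"claw":0.085}
    - {"tx":0.2845,"ty":-0.385,"tz":-0.035,"rz":0.25,"claw":0.085}
    - {"tx":0.2845,"ty":-0.392,"tz":-0.05,"rz":0.25,"claw":0.085}
    - {"tx":0.2845,"ty":-0.392,"tz":-0.05,"rz":0.25,"claw":0.085}

```text
$.increments[0]: bad value
```

```bash
python3 - <<'E'
from h import *
s=read_state();print(s['clock'],s['eef_pos'],s['tool_rot'],s['force'])
im,c=snap('wrist','w1');print(c)
b=np.array([499.9,221.5]);th=np.radians(-18.07);Rz=np.array([[np.cos(th),-np.sin(th)],[np.sin(th),np.cos(th)]])
o=im[:,:,::-1].copy()
for z,L in [(122,[(18,31),(18,-31),(-18,-31),(-18,31)]),(112,[(21,22),(25,22),(25,-22),(21,-22)])]:
    P=np.array([np.r_[b+Rz@np.array(l),z] for l in L]);p=proj(P,c);print(p.round())
    cv2.polylines(o,[p.round().astype(np.int32)],1,(0,255,0),1)
cv2.imwrite('pics/w1o.png',o)
# rack
t=dict(camera_matrix=np.array(calibration('top')['camera_matrix']),**{k:calibration('top')[k] for k in('origin','attitude')})
q=cast([(365.6,216),(410.4,229.5),(376,181.6)],t,8)[:,:2];print(q,np.linalg.norm(q[1]-q[0]),np.linalg.norm(q[2]-q[0]))
e=(q[0]-q[1])/np.linalg.norm(q[1]-q[0]);print(np.degrees(np.arctan2(e[1],e[0])))
E
```

```text
0.1 [215.21014697 612.74452045 230.48291615] [-3.13987388e+00  2.14980240e-05  2.80378973e+00] [ 0.5482349  -0.11979552 -0.15578058]
{'camera_matrix': array([[335.40343819,   0.        , 316.33527652],
       [  0.        , 335.40343819, 194.79086854],
       [  0.        ,   0.        ,   1.        ]]), 'origin': array([151.66335357, 635.78752521, 373.51727032]), 'attitude': array([-0.26966073,  0.00131575,  1.232846  ])}
[[ 96. 555.]
 [ 41. 555.]
 [ 33. 533.]
 [ 90. 532.]]
[[ 95. 545.]
 [ 95. 548.]
 [ 57. 548.]
 [ 56. 546.]]
[[ 522.04733944 -130.85143495]
 [ 490.85498164 -235.24678249]
 [ 604.34783584 -156.74603041]] 108.95573308588769 86.27804924345791
73.3643442686193
```

View pics/w1o.png

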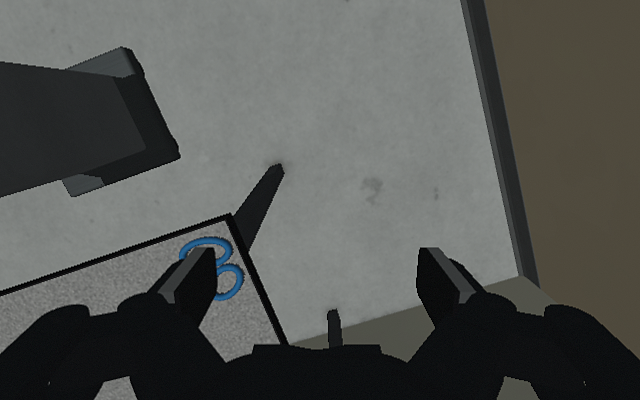

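The move was refused because the rows lacked some keys, so I'll give all seven. The wrist view only showed the bench edge. I measured the rack at about (548,-196) with its y axis near 73.4°, and its 109 × 86 mm outline fits 110 × 90.

Call:
apply_moves:
  increments:
    - {"tx":0.03,"ty":-0.04,"tz":0,"rx":0,"ry":0,"rz":0.25,"claw":0.085}
    - {"tx":0.06,"ty":-0.08,"tz":0,"rx":0,"ry":0,"rz":0.25,"claw":0.085}
    - {"tx":0.09,"ty":-0.12,"tz":0,"rx":0,"ry":0,"rz":0.25,"claw":0.085}
    - {"tx":0.12,"ty":-0.16,"tz":0,"rx":0,"ry":0,"rz":0.25,"claw":0.085}
    - {"tx":0.15,"ty":-0.2,"tz":0,"rx":0,"ry":0,"rz":0.25,"claw":0.085}
    - {"tx":0.18,"ty":-0.24,"tz":0,"rx":0,"ry":0,"rz":0.25,"claw":0.085}
    - {"tx":0.21,"ty":-0.28,"tz":0,"rx":0,"ry":0,"rz":0.25,"claw":0.085}
    - {"tx":0.24,"ty":-0.32,"tz":0,"rx":0,"ry":0,"rz":0.25,"claw":0.085}
    - {"tx":0.265,"ty":-0.36,"tz":-0.02,"rx":0,"ry":0,"rz":0.25,"claw":0.085}
    - {"tx":0.2845,"ty":-0.385,"tz":-0.035,"rx":0,"ry":0,"rz":0.25,"claw":0.085}
    - {"tx":0.2845,"ty":-0.392,"tz":-0.05,"rx":0,"ry":0,"rz":0.25,"claw":0.085}
    - {"tx":0.2845,"ty":-0.392,"tz":-0.05,"rx":0,"ry":0,"rz":0.25,"claw":0.085}

```text
clock: 1.35
eef_pos: [499.0, 218.4, 179.4]
tool_rot: [-3.138, -0.003, 2.822]
force: [-0.2, 0.3, -0.5]
width: 84.6
```

```bash
cat > ov.py <<'E'
from h import *
import sys
def overlay(f,b,yaw,polys):
    s=read_state();print(s['clock'],s['eef_pos'].round(1),s['tool_rot'].round(4),s['force'].round(1),s['width'])
    im,c=snap('wrist',f);o=im[:,:,::-1].copy();th=np.radians(yaw);R=np.array([[np.cos(th),-np.sin(th)],[np.sin(th),np.cos(th)]])
    for z,L in polys:
        p=proj([np.r_[np.array(b)+R@np.array(l),z] for l in L],c)
        cv2.polylines(o,[p.round().astype(np.int32)],1,(0,255,0),1)
    cv2.imwrite('pics/'+f+'o.png',o)
E
python3 - <<'E'
from ov import *
overlay('w2',[499.9,221.5],-18.07,[(122,[(18,31),(18,-31),(-18,-31),(-18,31)]),(112,[(21,22),(25,22),(25,-22),(21,-22)]),(112,[(-21,22),(-25,22),(-25,-22),(-21,-22)]),(12,[(60,75),(60,-75),(-60,-75),(-60,75)])])
E
```

```text
1.35 [499.  218.4 179.4] [-3.1375e+00 -3.1000e-03  2.8218e+00] [-0.2  0.3 -0.5] 84.60339776849949
```

View pics/w2o.png

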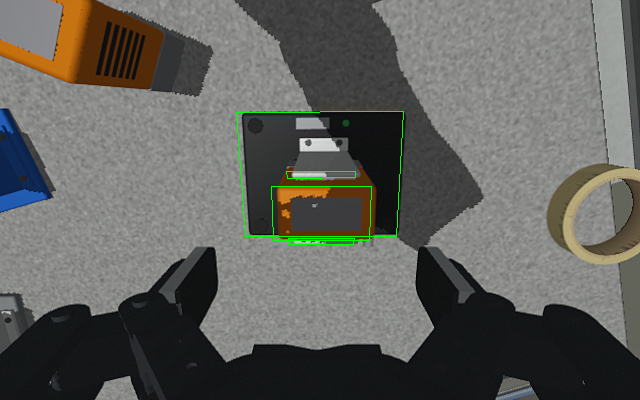

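The wrist overlay on the dock foot agrees to about 3 px. The pack (columns 278–374) sits about 4 px right of the prediction, roughly 2–3 mm towards +y, and the arm was still settling. I'll let it settle and measure again numerically.

Call:
apply_moves:
  increments:
    - {"tx":0,"ty":0,"tz":0,"rx":0,"ry":0,"rz":0,"claw":0.085}
    - {"tx":0,"ty":0,"tz":0,"rx":0,"ry":0,"rz":0,"claw":0.085}
    - {"tx":0,"ty":0,"tz":0,"rx":0,"ry":0,"rz":0,"claw":0.085}
    - {"tx":0,"ty":0,"tz":0,"rx":0,"ry":0,"rz":0,"claw":0.085}

```text
clock: 1.8
eef_pos: [499.8, 222.1, 181.8]
tool_rot: [3.141, 0.001, 2.827]
force: [0.4, -0.6, 0.1]
width: 85.0
```

```bash
python3 - <<'E'
from ov import *
overlay('w3',[499.9,221.5],-18.07,[(122,[(18,31),(18,-31),(-18,-31),(-18,31)]),(12,[(60,75),(60,-75),(-60,-75),(-60,75)])])
im=cv2.imread('pics/w3.png');c=calibration('wrist')
hsv=cv2.cvtColor(im,cv2.COLOR_BGR2HSV)
blk=cv2.morphologyEx(cv2.inRange(im,(0,0,0),(48,48,48)),cv2.MORPH_CLOSE,np.ones((5,5)))
org=cv2.inRange(hsv,(5,140,50),(20,255,255))
for r in (180,190,200,210,220,230): 
    x=np.where(org[r,230:420])[0]+230; print(r,x.min(),x.max(),cast([(x.min(),r),(x.max(),r)],c,122).round(1).tolist())
E
python3 -c "
import cv2;a=cv2.imread('pics/w3o.png');cv2.imwrite('pics/w3c.png',cv2.resize(a[90:270,210:430],None,fx=3,fy=3))"
```

```text
1.8 [499.8 222.1 181.8] [3.1408e+00 5.0000e-04 2.8269e+00] [ 0.4 -0.6  0.1] 85.00687242966684
180 275 363 [[472.1, 204.6, 122.0], [489.0, 256.4, 122.0]]
190 270 367 [[477.2, 199.4, 122.0], [496.0, 257.0, 122.0]]
200 271 367 [[483.5, 197.8, 122.0], [502.2, 255.3, 122.0]]
210 271 367 [[489.7, 195.5, 122.0], [508.6, 253.5, 122.0]]
220 272 366 [[496.2, 193.8, 122.0], [514.9, 251.0, 122.0]]
230 272 366 [[502.6, 191.4, 122.0], [521.5, 249.2, 122.0]]
```

View pics/w3c.png

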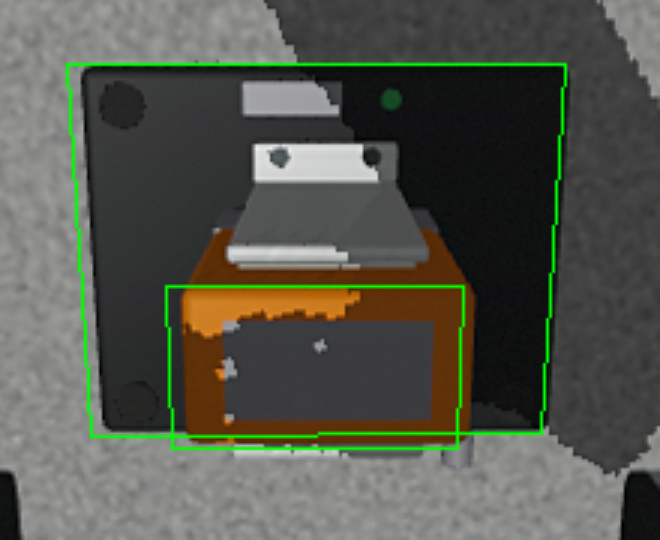

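The dock and pack both sit about 2.5 mm further along dock +y by the wrist camera, while the top camera gives 0. I'll split the difference and aim at (500.4,223). Next, descend and grip the narrow sides.

Call:
apply_moves:
  increments:
    - {"tx":0.0005,"ty":0.0015,"tz":-0.02,"rx":0,"ry":0,"rz":0,"claw":0.085}
    - {"tx":0.0005,"ty":0.0015,"tz":-0.04,"rx":0,"ry":0,"rz":0,"claw":0.085}
    - {"tx":0.0005,"ty":0.0015,"tz":-0.06,"rx":0,"ry":0,"rz":0,"claw":0.085}
    - {"tx":0.0005,"ty":0.0015,"tz":-0.075,"rx":0,"ry":0,"rz":0,"claw":0.085}
    - {"tx":0.0005,"ty":0.0015,"tz":-0.09,"rx":0,"ry":0,"rz":0,"claw":0.085}
    - {"tx":0.0005,"ty":0.0015,"tz":-0.1,"rx":0,"ry":0,"rz":0,"claw":0.085}
    - {"tx":0.0005,"ty":0.0015,"tz":-0.105,"rx":0,"ry":0,"rz":0,"claw":0.085}
    - {"tx":0.0005,"ty":0.0015,"tz":-0.105,"rx":0,"ry":0,"rz":0,"claw":0.085}
    - {"tx":0.0005,"ty":0.0015,"tz":-0.105,"rx":0,"ry":0,"rz":0,"claw":0.085}

```text
clock: 2.75
eef_pos: [500.8, 223.0, 76.8]
tool_rot: [3.141, 0.001, 2.826]
force: [-0.3, 0.0, 0.7]
width: 85.0
```

Call:
apply_moves:
  increments:
    - {"tx":0,"ty":0,"tz":0,"rx":0,"ry":0,"rz":0,"claw":0.075}
    - {"tx":0,"ty":0,"tz":0,"rx":0,"ry":0,"rz":0,"claw":0.07}
    - {"tx":0,"ty":0,"tz":0,"rx":0,"ry":0,"rz":0,"claw":0.066}
    - {"tx":0,"ty":0,"tz":0,"rx":0,"ry":0,"rz":0,"claw":0.063}
    - {"tx":0,"ty":0,"tz":0,"rx":0,"ry":0,"rz":0,"claw":0.06}
    - {"tx":0,"ty":0,"tz":0,"rx":0,"ry":0,"rz":0,"claw":0.04}
    - {"tx":0,"ty":0,"tz":0,"rx":0,"ry":0,"rz":0,"claw":0.04}
    - {"tx":0,"ty":0,"tz":0,"rx":0,"ry":0,"rz":0,"claw":0.04}
    - {"tx":0,"ty":0,"tz":0,"rx":0,"ry":0,"rz":0,"claw":0.04}

```text
clock: 3.65
eef_pos: [500.9, 223.4, 76.9]
tool_rot: [3.14, 0.001, 2.826]
force: [0.5, 2.1, 5.3]
width: 61.6
```

```bash
cat > piv.py <<'E'
# increments for rocking steps: dock-frame pivots (y), total tilts; TCP start at dock-frame (0,0,76)
from h import *
c,s=np.cos(np.radians(-18.07)),np.sin(np.radians(-18.07)); ux=np.array([c,s,0]);uy=np.array([-s,c,0])
def step(p,th,piv,zb=40.5):
    r=np.array([p[0]-piv,p[1]-zb]);a=np.radians(th);return np.array([np.cos(a)*r[0]-np.sin(a)*r[1]+piv,np.sin(a)*r[0]+np.cos(a)*r[1]+zb])
E
python3 - <<'E'
from piv import *
p=np.array([0,76.]);tilt=0
# rotation +th about dock x: +y side goes UP -> pivot on right (-16)
for th,piv in [(10,-17),(-20,17),(20,-17),(-20,17)]:
    n=5; q=p
    for k in range(1,n+1):
        q=step(p,th*k/n,piv);d=q-p;v=d[0]*uy/1000;t=tilt+th*k/n
        print(k,'tx %.4f ty %.4f tz %.4f'%(v[0],v[1],d[1]/1000),'r',(ux*th*k/n/5).round(3))
    p=q;tilt+=th;
    a=np.radians(tilt);print('tilt',tilt,'tcp',p,'underside at pins',[ (p[1]-54*np.cos(a)+0)+np.sin(a)*y for y in(19,-19)])
s=read_state();print(s['eef_pos'],s['tool_rot'],s['force'],s['torque'],s['width'])
E
```

```text
1 tx -0.0004 ty -0.0012 tz 0.0006 r [ 0.38  -0.124  0.   ]
2 tx -0.0008 ty -0.0024 tz 0.0011 r [ 0.761 -0.248  0.   ]
3 tx -0.0012 ty -0.0036 tz 0.0016 r [ 1.141 -0.372  0.   ]
4 tx -0.0016 ty -0.0049 tz 0.0020 r [ 1.521 -0.496  0.   ]
5 tx -0.0020 ty -0.0061 tz 0.0024 r [ 1.901 -0.62   0.   ]
tilt 10 tcp [-6.42277851 78.41269425] underside at pins [np.float64(28.53239096528364), np.float64(21.93376021394029)]
1 tx 0.0008 ty 0.0026 tz 0.0015 r [-0.761  0.248 -0.   ]
2 tx 0.0017 ty 0.0052 tz 0.0029 r [-1.521  0.496 -0.   ]
3 tx 0.0026 ty 0.0080 tz 0.0040 r [-2.282  0.744 -0.   ]
4 tx 0.0035 ty 0.0108 tz 0.0050 r [-3.042  0.993 -0.   ]
5 tx 0.0045 ty 0.0137 tz 0.0057 r [-3.803  1.241 -0.   ]
tilt -10 tcp [ 7.956693   84.13734108] underside at pins [np.float64(27.658407046337388), np.float64(34.25703779768074)]
1 tx -0.0010 ty -0.0030 tz 0.0016 r [ 0.761 -0.248  0.   ]
2 tx -0.0020 ty -0.0060 tz 0.0030 r [ 1.521 -0.496  0.   ]
3 tx -0.0030 ty -0.0091 tz 0.0042 r [ 2.282 -0.744  0.   ]
4 tx -0.0040 ty -0.0124 tz 0.0052 r [ 3.042 -0.993  0.   ]
5 tx -0.0051 ty -0.0156 tz 0.0059 r [ 3.803 -1.241  0.   ]
tilt 10 tcp [-8.4732294  90.04137913] underside at pins [np.float64(40.16107583835637), np.float64(33.56244508701302)]
1 tx 0.0011 ty 0.0033 tz 0.0017 r [-0.761  0.248 -0.   ]
2 tx 0.0022 ty 0.0068 tz 0.0031 r [-1.521  0.496 -0.   ]
3 tx 0.0034 ty 0.0103 tz 0.0042 r [-2.282  0.744 -0.   ]
4 tx 0.0045 ty 0.0139 tz 0.0051 r [-3.042  0.993 -0.   ]
5 tx 0.0057 ty 0.0176 tz 0.0057 r [-3.803  1.241 -0.   ]
tilt -10 tcp [10.00714389 95.76602596] underside at pins [np.float64(39.287091919410116), np.float64(45.885722670753466)]
[500.85817825 223.38618092  76.89424703] [3.14031533e+00 7.82385826e-04 2.82583934e+00] [0.5461082  2.1030573  5.26587215] [ 0.21633287  0.08949454 -0.04839913] 61.604531485056725
```

Gripped at 61.6 mm. First tilt: +10° about the right pin.

Call:
apply_moves:
  increments:
    - {"tx":-0.0002,"ty":-0.0006,"tz":0.0003,"rx":0.19,"ry":-0.062,"rz":0,"claw":0.04}
    - {"tx":-0.0004,"ty":-0.0012,"tz":0.0006,"rx":0.38,"ry":-0.124,"rz":0,"claw":0.04}
    - {"tx":-0.0006,"ty":-0.0018,"tz":0.0008,"rx":0.57,"ry":-0.186,"rz":0,"claw":0.04}
    - {"tx":-0.0008,"ty":-0.0024,"tz":0.0011,"rx":0.76,"ry":-0.248,"rz":0,"claw":0.04}
    - {"tx":-0.001,"ty":-0.003,"tz":0.0013,"rx":0.95,"ry":-0.31,"rz":0,"claw":0.04}
    - {"tx":-0.0012,"ty":-0.0036,"tz":0.0016,"rx":1.14,"ry":-0.372,"rz":0,"claw":0.04}
    - {"tx":-0.0014,"ty":-0.0042,"tz":0.0018,"rx":1.33,"ry":-0.434,"rz":0,"claw":0.04}
    - {"tx":-0.0016,"ty":-0.0049,"tz":0.002,"rx":1.52,"ry":-0.496,"rz":0,"claw":0.04}
    - {"tx":-0.0018,"ty":-0.0055,"tz":0.0022,"rx":1.71,"ry":-0.558,"rz":0,"claw":0.04}
    - {"tx":-0.002,"ty":-0.0061,"tz":0.0024,"rx":1.9,"ry":-0.62,"rz":0,"claw":0.04}
    - {"tx":-0.002,"ty":-0.0061,"tz":0.0024,"rx":1.9,"ry":-0.62,"rz":0,"claw":0.04}

```text
clock: 4.75
eef_pos: [498.0, 214.6, 79.1]
tool_rot: [2.969, -0.001, 2.824]
force: [-1.6, -4.5, 9.0]
width: 61.2
```

```bash
python3 - <<'E'
from h import *
s=read_state();print(s['force'],s['torque'],s['width'])
snap('scene','s1');im=cv2.imread('pics/s1.png');a=cv2.imread('pics/scene0.png')
cv2.imwrite('pics/s1c.png',np.hstack([cv2.resize(x[200:350,230:360],None,fx=3,fy=3) for x in (a,im)]))
E
```

```text
[-1.63328673 -4.48766807  8.97723508] [-1.07149377  0.43293338  0.06167766] 61.24410717468849
```

View pics/s1c.png

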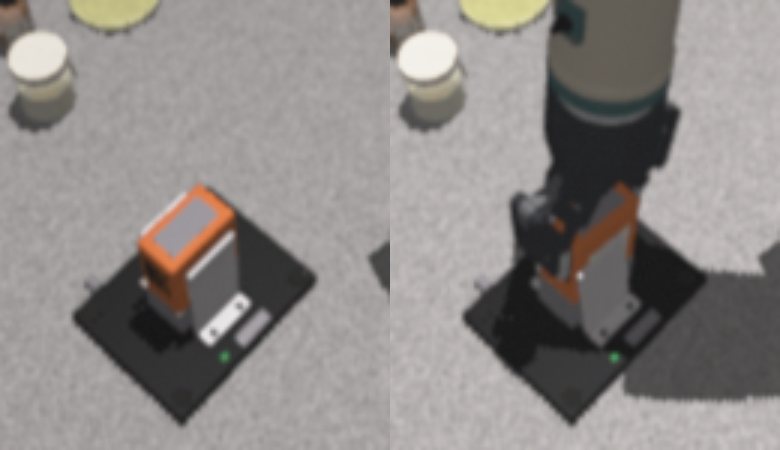

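Dock unmoved. Now −20° about the left pin.

Call:
apply_moves:
  increments:
    - {"tx":0.0004,"ty":0.0013,"tz":0.0008,"rx":-0.38,"ry":0.124,"rz":0,"claw":0.04}
    - {"tx":0.0008,"ty":0.0026,"tz":0.0015,"rx":-0.76,"ry":0.248,"rz":0,"claw":0.04}
    - {"tx":0.0012,"ty":0.0039,"tz":0.0022,"rx":-1.14,"ry":0.372,"rz":0,"claw":0.04}
    - {"tx":0.0017,"ty":0.0052,"tz":0.0029,"rx":-1.52,"ry":0.496,"rz":0,"claw":0.04}
    - {"tx":0.0021,"ty":0.0066,"tz":0.0035,"rx":-1.9,"ry":0.62,"rz":0,"claw":0.04}
    - {"tx":0.0026,"ty":0.008,"tz":0.004,"rx":-2.28,"ry":0.744,"rz":0,"claw":0.04}
    - {"tx":0.003,"ty":0.0094,"tz":0.0045,"rx":-2.66,"ry":0.868,"rz":0,"claw":0.04}
    - {"tx":0.0035,"ty":0.0108,"tz":0.005,"rx":-3.04,"ry":0.993,"rz":0,"claw":0.04}
    - {"tx":0.004,"ty":0.0122,"tz":0.0054,"rx":-3.42,"ry":1.117,"rz":0,"claw":0.04}
    - {"tx":0.0045,"ty":0.0137,"tz":0.0057,"rx":-3.8,"ry":1.241,"rz":0,"claw":0.04}
    - {"tx":0.0045,"ty":0.0137,"tz":0.0057,"rx":-3.8,"ry":1.241,"rz":0,"claw":0.04}
    - {"tx":0.0045,"ty":0.0137,"tz":0.0057,"rx":-3.8,"ry":1.241,"rz":0,"claw":0.04}

```text
clock: 6.0
eef_pos: [502.2, 229.0, 83.4]
tool_rot: [-2.965, -0.001, 2.825]
force: [-0.5, -3.2, -8.8]
width: 61.0
```

```bash
python3 - <<'E'
from h import *
s=read_state();print(s['eef_pos'],s['force'],s['torque'],s['width'])
snap('scene','s2')
def dk(f):
    im=cv2.imread('pics/%s.png'%f);m=cv2.morphologyEx(cv2.inRange(im,(0,0,0),(62,62,62)),cv2.MORPH_OPEN,np.ones((3,3)))
    p=np.argwhere(m[250:345,240:350]);
    return {'bottom':p[p[:,0].argmax()]+[250,240],'left':p[p[:,1].argmin()]+[250,240]}
for f in('scene0','s1','s2'):print(f,dk(f))
E
```

```text
[502.18180912 229.04686504  83.43340949] [-0.48874557 -3.17925801 -8.82482556] [-0.27071316 -0.29956663  0.07074455] 60.982113506121856
scene0 {'bottom': array([339, 289]), 'left': array([304, 255])}
s1 {'bottom': array([339, 289]), 'left': array([304, 255])}
s2 {'bottom': array([340, 288]), 'left': array([251, 242])}
```

Dock still put, and the force is consistent with one pin sliding. Now +20° about the right pin.

Call:
apply_moves:
  increments:
    - {"tx":-0.0005,"ty":-0.0015,"tz":0.0008,"rx":0.38,"ry":-0.124,"rz":0,"claw":0.04}
    - {"tx":-0.001,"ty":-0.003,"tz":0.0016,"rx":0.76,"ry":-0.248,"rz":0,"claw":0.04}
    - {"tx":-0.0015,"ty":-0.0045,"tz":0.0023,"rx":1.14,"ry":-0.372,"rz":0,"claw":0.04}
    - {"tx":-0.002,"ty":-0.006,"tz":0.003,"rx":1.52,"ry":-0.496,"rz":0,"claw":0.04}
    - {"tx":-0.0025,"ty":-0.0076,"tz":0.0036,"rx":1.9,"ry":-0.62,"rz":0,"claw":0.04}
    - {"tx":-0.003,"ty":-0.0091,"tz":0.0042,"rx":2.28,"ry":-0.744,"rz":0,"claw":0.04}
    - {"tx":-0.0035,"ty":-0.0108,"tz":0.0047,"rx":2.66,"ry":-0.868,"rz":0,"claw":0.04}
    - {"tx":-0.004,"ty":-0.0124,"tz":0.0052,"rx":3.04,"ry":-0.993,"rz":0,"claw":0.04}
    - {"tx":-0.0045,"ty":-0.014,"tz":0.0056,"rx":3.42,"ry":-1.117,"rz":0,"claw":0.04}
    - {"tx":-0.0051,"ty":-0.0156,"tz":0.0059,"rx":3.8,"ry":-1.241,"rz":0,"claw":0.04}
    - {"tx":-0.0051,"ty":-0.0156,"tz":0.0059,"rx":3.8,"ry":-1.241,"rz":0,"claw":0.04}
    - {"tx":-0.0051,"ty":-0.0156,"tz":0.0059,"rx":3.8,"ry":-1.241,"rz":0,"claw":0.04}

```text
clock: 7.25
eef_pos: [496.5, 213.7, 89.6]
tool_rot: [2.969, -0.003, 2.824]
force: [-0.1, 1.1, -13.5]
width: 61.6
```

```bash
python3 - <<'E'
from h import *
s=read_state();print(s['eef_pos'],s['force'],s['torque'],s['width'])
snap('scene','s3');L=[cv2.imread('pics/%s.png'%f) for f in('scene0','s2','s3')]
cv2.imwrite('pics/s3c.png',np.hstack([cv2.resize(x[230:350,250:345],None,fx=2.8,fy=2.8,interpolation=2) for x in L]))
E
```

```text
[496.52399484 213.70709216  89.55385346] [ -0.05585593   1.0616073  -13.48904672] [-0.711064    0.19766736  0.03339249] 61.63033186322784
```

View pics/s3c.png

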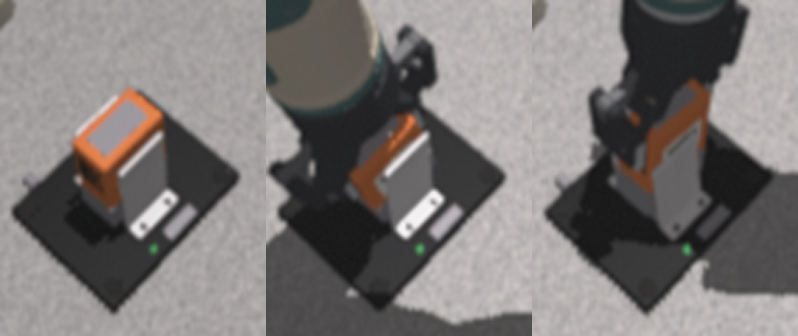

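Dock corner is unmoved (bottom corner at the same pixel in all three frames). The pull reached 13.5 N, so I'll use a more inward pivot to keep both pins from pulling at once.

```bash
python3 - <<'E'
from piv import *
p=np.array([-8.47,90.04])
for th,piv in [(-20,13),(20,-13)]:
    for k in range(1,11):
        q=step(p,th*k/10,piv);d=q-p;v=d[0]*uy/1000
        print('{"tx": %.4f, "ty": %.4f, "tz": %.4f'%(v[0],v[1],d[1]/1000))
    p=q;print(p)
E
```

```text
{"tx": 0.0005, "ty": 0.0017, "tz": 0.0007
{"tx": 0.0011, "ty": 0.0033, "tz": 0.0014
{"tx": 0.0016, "ty": 0.0050, "tz": 0.0020
{"tx": 0.0022, "ty": 0.0068, "tz": 0.0025
{"tx": 0.0028, "ty": 0.0085, "tz": 0.0030
{"tx": 0.0033, "ty": 0.0102, "tz": 0.0034
{"tx": 0.0039, "ty": 0.0120, "tz": 0.0037
{"tx": 0.0045, "ty": 0.0138, "tz": 0.0040
{"tx": 0.0051, "ty": 0.0156, "tz": 0.0042
{"tx": 0.0057, "ty": 0.0173, "tz": 0.0044
[ 9.76847733 94.39554491]
{"tx": -0.0006, "ty": -0.0018, "tz": 0.0008
{"tx": -0.0012, "ty": -0.0036, "tz": 0.0015
{"tx": -0.0018, "ty": -0.0055, "tz": 0.0021
{"tx": -0.0024, "ty": -0.0073, "tz": 0.0026
{"tx": -0.0030, "ty": -0.0092, "tz": 0.0031
{"tx": -0.0036, "ty": -0.0111, "tz": 0.0036
{"tx": -0.0043, "ty": -0.0130, "tz": 0.0039
{"tx": -0.0049, "ty": -0.0150, "tz": 0.0042
{"tx": -0.0055, "ty": -0.0169, "tz": 0.0044
{"tx": -0.0061, "ty": -0.0188, "tz": 0.0045
[-10.03799186  98.93252373]
```

Call:
apply_moves:
  increments:
    - {"tx":0.0005,"ty":0.0017,"tz":0.0007,"rx":-0.38,"ry":0.124,"rz":0,"claw":0.04}
    - {"tx":0.0011,"ty":0.0033,"tz":0.0014,"rx":-0.76,"ry":0.248,"rz":0,"claw":0.04}
    - {"tx":0.0016,"ty":0.005,"tz":0.002,"rx":-1.14,"ry":0.372,"rz":0,"claw":0.04}
    - {"tx":0.0022,"ty":0.0068,"tz":0.0025,"rx":-1.52,"ry":0.496,"rz":0,"claw":0.04}
    - {"tx":0.0028,"ty":0.0085,"tz":0.003,"rx":-1.9,"ry":0.62,"rz":0,"claw":0.04}
    - {"tx":0.0033,"ty":0.0102,"tz":0.0034,"rx":-2.28,"ry":0.744,"rz":0,"claw":0.04}
    - {"tx":0.0039,"ty":0.012,"tz":0.0037,"rx":-2.66,"ry":0.868,"rz":0,"claw":0.04}
    - {"tx":0.0045,"ty":0.0138,"tz":0.004,"rx":-3.04,"ry":0.993,"rz":0,"claw":0.04}
    - {"tx":0.0051,"ty":0.0156,"tz":0.0042,"rx":-3.42,"ry":1.117,"rz":0,"claw":0.04}
    - {"tx":0.0057,"ty":0.0173,"tz":0.0044,"rx":-3.8,"ry":1.241,"rz":0,"claw":0.04}
    - {"tx":0.0057,"ty":0.0173,"tz":0.0044,"rx":-3.8,"ry":1.241,"rz":0,"claw":0.04}
    - {"tx":0.0057,"ty":0.0173,"tz":0.0044,"rx":-3.8,"ry":1.241,"rz":0,"claw":0.04}

```text
clock: 8.5
eef_pos: [503.7, 233.8, 95.1]
tool_rot: [-2.97, 0.001, 2.827]
force: [-0.8, -0.1, -3.5]
width: 61.4
```

Call:
apply_moves:
  increments:
    - {"tx":-0.0006,"ty":-0.0018,"tz":0.0008,"rx":0.38,"ry":-0.124,"rz":0,"claw":0.04}
    - {"tx":-0.0012,"ty":-0.0036,"tz":0.0015,"rx":0.76,"ry":-0.248,"rz":0,"claw":0.04}
    - {"tx":-0.0018,"ty":-0.0055,"tz":0.0021,"rx":1.14,"ry":-0.372,"rz":0,"claw":0.04}
    - {"tx":-0.0024,"ty":-0.0073,"tz":0.0026,"rx":1.52,"ry":-0.496,"rz":0,"claw":0.04}
    - {"tx":-0.003,"ty":-0.0092,"tz":0.0031,"rx":1.9,"ry":-0.62,"rz":0,"claw":0.04}
    - {"tx":-0.0036,"ty":-0.0111,"tz":0.0036,"rx":2.28,"ry":-0.744,"rz":0,"claw":0.04}
    - {"tx":-0.0043,"ty":-0.013,"tz":0.0039,"rx":2.66,"ry":-0.868,"rz":0,"claw":0.04}
    - {"tx":-0.0049,"ty":-0.015,"tz":0.0042,"rx":3.04,"ry":-0.993,"rz":0,"claw":0.04}
    - {"tx":-0.0055,"ty":-0.0169,"tz":0.0044,"rx":3.42,"ry":-1.117,"rz":0,"claw":0.04}
    - {"tx":-0.0061,"ty":-0.0188,"tz":0.0045,"rx":3.8,"ry":-1.241,"rz":0,"claw":0.04}
    - {"tx":-0.0061,"ty":-0.0188,"tz":0.0045,"rx":3.8,"ry":-1.241,"rz":0,"claw":0.04}
    - {"tx":-0.0061,"ty":-0.0188,"tz":0.0045,"rx":3.8,"ry":-1.241,"rz":0,"claw":0.04}

```text
clock: 9.7
eef_pos: [498.7, 211.3, 100.3]
tool_rot: [2.968, 0.002, 2.823]
force: [0.4, -6.6, 7.3]
width: 61.8
```

```bash
python3 - <<'E'
from h import *
s=read_state();print(s['eef_pos'],s['force'],s['torque'],s['width'])
snap('scene','s4')
E
```

```text
[498.70928891 211.29246878 100.30152135] [ 0.39894507 -6.63729037  7.33441928] [-1.78227631  0.33398219  0.03068729] 61.80801708097102
```

By nominal geometry the left pin has now been freed (27 mm risen) and the right side is at about 20 mm. Lifting slowly off the right pin alone.

Call:
apply_moves:
  increments:
    - {"tx":0,"ty":0,"tz":0.001,"rx":0,"ry":0,"rz":0,"claw":0.04}
    - {"tx":0,"ty":0,"tz":0.002,"rx":0,"ry":0,"rz":0,"claw":0.04}
    - {"tx":0,"ty":0,"tz":0.003,"rx":0,"ry":0,"rz":0,"claw":0.04}
    - {"tx":0,"ty":0,"tz":0.004,"rx":0,"ry":0,"rz":0,"claw":0.04}
    - {"tx":0,"ty":0,"tz":0.005,"rx":0,"ry":0,"rz":0,"claw":0.04}
    - {"tx":0,"ty":0,"tz":0.005,"rx":0,"ry":0,"rz":0,"claw":0.04}

```text
clock: 10.35
eef_pos: [497.4, 213.6, 104.2]
tool_rot: [2.967, -0.0, 2.826]
force: [-0.3, 0.0, -3.3]
width: 61.1
```

```bash
python3 - <<'E'
from h import *
s=read_state();print(s['eef_pos'],s['force'],s['torque'],s['width'])
snap('scene','s5');L=[cv2.imread('pics/%s.png'%f) for f in('scene0','s4','s5')]
cv2.imwrite('pics/s5c.png',np.hstack([cv2.resize(x[220:350,250:345],None,fx=2.8,fy=2.8,interpolation=2) for x in L]))
E
```

```text
[497.39352035 213.63535504 104.24549463] [-0.34797121  0.01433106 -3.26126767] [-0.33722585  0.06436601 -0.00626016] 61.05621375269161
```

View pics/s5c.png

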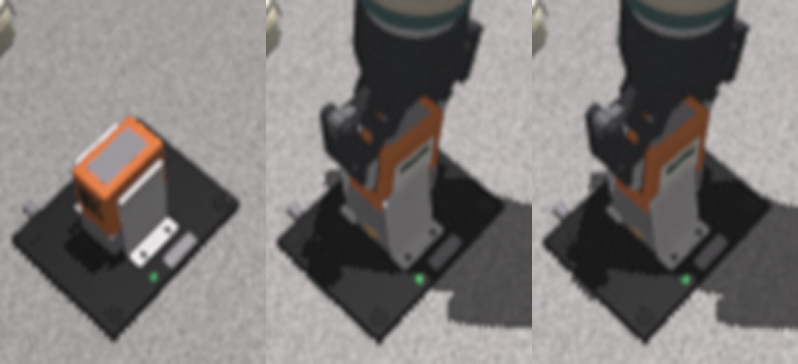

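Only the pack's weight (about 3.3 N) remains, so it is free and the dock has stayed put. Lifting up and levelling.

Call:
apply_moves:
  increments:
    - {"tx":0,"ty":0,"tz":0.005,"rx":0,"ry":0,"rz":0,"claw":0.04}
    - {"tx":0,"ty":0,"tz":0.012,"rx":0,"ry":0,"rz":0,"claw":0.04}
    - {"tx":0,"ty":0,"tz":0.02,"rx":-0.2,"ry":0.06,"rz":0,"claw":0.04}
    - {"tx":0,"ty":0,"tz":0.03,"rx":-0.4,"ry":0.12,"rz":0,"claw":0.04}
    - {"tx":0,"ty":0,"tz":0.04,"rx":-0.8,"ry":0.25,"rz":0,"claw":0.04}
    - {"tx":0,"ty":0,"tz":0.05,"rx":-1.2,"ry":0.38,"rz":0,"claw":0.04}
    - {"tx":0,"ty":0,"tz":0.06,"rx":-1.6,"ry":0.52,"rz":0,"claw":0.04}
    - {"tx":0,"ty":0,"tz":0.07,"rx":-1.9,"ry":0.62,"rz":0,"claw":0.04}
    - {"tx":0,"ty":0,"tz":0.08,"rx":-1.9,"ry":0.62,"rz":0,"claw":0.04}
    - {"tx":0,"ty":0,"tz":0.088,"rx":-1.9,"ry":0.62,"rz":0,"claw":0.04}
    - {"tx":0,"ty":0,"tz":0.092,"rx":-1.9,"ry":0.62,"rz":0,"claw":0.04}
    - {"tx":0,"ty":0,"tz":0.092,"rx":-1.9,"ry":0.62,"rz":0,"claw":0.04}

```text
clock: 11.6
eef_pos: [497.7, 212.9, 196.9]
tool_rot: [3.141, 0.001, 2.825]
force: [0.2, -0.4, -3.2]
width: 61.3
```

```bash
python3 - <<'E'
from h import *
s=read_state();print(s['eef_pos'],s['tool_rot'],s['force'],s['qpos'].round(3))
snap('scene','s6');snap('top','t6');c=calibration('scene')
L=[cv2.imread('pics/s6.png')[150:350,180:400],cv2.imread('pics/t6.png')[170:300,130:280]]
cv2.imwrite('pics/s6c.png',np.hstack([cv2.resize(x,(390,340),interpolation=2) for x in L]))
E
```

```text
[497.65535731 212.86372296 196.85732282] [3.14064186e+00 6.60378438e-04 2.82465311e+00] [ 0.18181585 -0.4144864  -3.18913129] [-0.479  0.516  0.034  1.862 -0.025  0.763  0.823]
```

View pics/s6c.png

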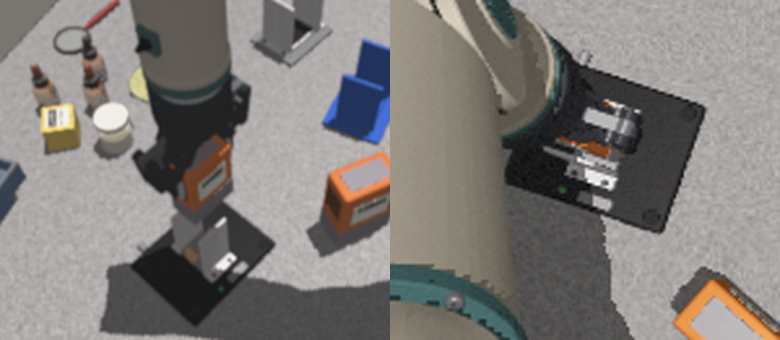

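Picture: the pack is clear above the dock and upright, and the dock lies where it was. Carrying it to (500, 0).

Call:
apply_moves:
  increments:
    - {"tx":0,"ty":-0.01,"tz":0,"rx":0,"ry":0,"rz":0.1,"claw":0.04}
    - {"tx":0,"ty":-0.03,"tz":0,"rx":0,"ry":0,"rz":0.3,"claw":0.04}
    - {"tx":0,"ty":-0.055,"tz":0,"rx":0,"ry":0,"rz":0.3,"claw":0.04}
    - {"tx":0,"ty":-0.08,"tz":0,"rx":0,"ry":0,"rz":0.3,"claw":0.04}
    - {"tx":0.0025,"ty":-0.105,"tz":0,"rx":0,"ry":0,"rz":0.3,"claw":0.04}
    - {"tx":0.0025,"ty":-0.13,"tz":0,"rx":0,"ry":0,"rz":0.3,"claw":0.04}
    - {"tx":0.0025,"ty":-0.155,"tz":-0.02,"rx":0,"ry":0,"rz":0.3,"claw":0.04}
    - {"tx":0.0025,"ty":-0.18,"tz":-0.04,"rx":0,"ry":0,"rz":0.3,"claw":0.04}
    - {"tx":0.0025,"ty":-0.2,"tz":-0.06,"rx":0,"ry":0,"rz":0.3,"claw":0.04}
    - {"tx":0.0025,"ty":-0.21,"tz":-0.08,"rx":0,"ry":0,"rz":0.3,"claw":0.04}
    - {"tx":0.0025,"ty":-0.213,"tz":-0.1,"rx":0,"ry":0,"rz":0.3,"claw":0.04}
    - {"tx":0.0025,"ty":-0.213,"tz":-0.115,"rx":0,"ry":0,"rz":0.3,"claw":0.04}

```text
clock: 12.9
eef_pos: [499.0, -1.8, 79.9]
tool_rot: [-3.14, -0.001, 2.85]
force: [1.0, -0.1, -3.1]
width: 61.5
```

Call:
apply_moves:
  increments:
    - {"tx":0,"ty":0,"tz":-0.005,"rx":0,"ry":0,"rz":0,"claw":0.04}
    - {"tx":0,"ty":0,"tz":-0.01,"rx":0,"ry":0,"rz":0,"claw":0.04}
    - {"tx":0,"ty":0,"tz":-0.015,"rx":0,"ry":0,"rz":0,"claw":0.04}
    - {"tx":0,"ty":0,"tz":-0.019,"rx":0,"ry":0,"rz":0,"claw":0.04}
    - {"tx":0,"ty":0,"tz":-0.022,"rx":0,"ry":0,"rz":0,"claw":0.04}
    - {"tx":0,"ty":0,"tz":-0.024,"rx":0,"ry":0,"rz":0,"claw":0.04}
    - {"tx":0,"ty":0,"tz":-0.024,"rx":0,"ry":0,"rz":0,"claw":0.04}
    - {"tx":0,"ty":0,"tz":-0.024,"rx":0,"ry":0,"rz":0,"claw":0.04}

```text
clock: 13.7
eef_pos: [500.0, 0.3, 57.3]
tool_rot: [3.141, 0.0, 2.852]
force: [0.0, 0.6, -3.3]
width: 61.1
```

Now down in 1 mm steps, watching for contact.

Call:
apply_moves:
  increments:
    - {"tx":0,"ty":0,"tz":-0.0005,"rx":0,"ry":0,"rz":0,"claw":0.04}
    - {"tx":0,"ty":0,"tz":-0.001,"rx":0,"ry":0,"rz":0,"claw":0.04}
    - {"tx":0,"ty":0,"tz":-0.0015,"rx":0,"ry":0,"rz":0,"claw":0.04}
    - {"tx":0,"ty":0,"tz":-0.002,"rx":0,"ry":0,"rz":0,"claw":0.04}
    - {"tx":0,"ty":0,"tz":-0.002,"rx":0,"ry":0,"rz":0,"claw":0.04}

```text
clock: 14.2
eef_pos: [499.8, 0.3, 55.1]
tool_rot: [-3.142, -0.0, 2.852]
force: [0.5, -0.2, -2.7]
width: 61.2
```

Call:
apply_moves:
  increments:
    - {"tx":0,"ty":0,"tz":-0.0005,"rx":0,"ry":0,"rz":0,"claw":0.04}
    - {"tx":0,"ty":0,"tz":-0.001,"rx":0,"ry":0,"rz":0,"claw":0.04}
    - {"tx":0,"ty":0,"tz":-0.001,"rx":0,"ry":0,"rz":0,"claw":0.04}

```text
clock: 14.5
eef_pos: [499.9, 0.3, 54.9]
tool_rot: [3.141, 0.0, 2.852]
force: [-0.8, 1.3, 4.6]
width: 61.3
```

Contact with the bench (force now +4.6 N). Let go, then rise.

Call:
apply_moves:
  increments:
    - {"tx":0,"ty":0,"tz":0,"rx":0,"ry":0,"rz":0,"claw":0.066}
    - {"tx":0,"ty":0,"tz":0,"rx":0,"ry":0,"rz":0,"claw":0.072}
    - {"tx":0,"ty":0,"tz":0,"rx":0,"ry":0,"rz":0,"claw":0.08}
    - {"tx":0,"ty":0,"tz":0,"rx":0,"ry":0,"rz":0,"claw":0.085}
    - {"tx":0,"ty":0,"tz":0,"rx":0,"ry":0,"rz":0,"claw":0.085}
    - {"tx":0,"ty":0,"tz":0,"rx":0,"ry":0,"rz":0,"claw":0.085}
    - {"tx":0,"ty":0,"tz":0,"rx":0,"ry":0,"rz":0,"claw":0.085}

```text
clock: 15.2
eef_pos: [499.9, 0.2, 54.2]
tool_rot: [-3.142, -0.0, 2.852]
force: [0.1, -0.4, 0.6]
width: 85.2
```

Call:
apply_moves:
  increments:
    - {"tx":0,"ty":0,"tz":0.01,"rx":0,"ry":0,"rz":0,"claw":0.085}
    - {"tx":0,"ty":0,"tz":0.025,"rx":0,"ry":0,"rz":0,"claw":0.085}
    - {"tx":0,"ty":0,"tz":0.045,"rx":0,"ry":0,"rz":0,"claw":0.085}
    - {"tx":0,"ty":0,"tz":0.065,"rx":0,"ry":0,"rz":0,"claw":0.085}
    - {"tx":0,"ty":0,"tz":0.085,"rx":0,"ry":0,"rz":0,"claw":0.085}
    - {"tx":0,"ty":0,"tz":0.105,"rx":0,"ry":0,"rz":0,"claw":0.085}
    - {"tx":0,"ty":0,"tz":0.12,"rx":0,"ry":0,"rz":0,"claw":0.085}
    - {"tx":0,"ty":0,"tz":0.125,"rx":0,"ry":0,"rz":0,"claw":0.085}
    - {"tx":0,"ty":0,"tz":0.125,"rx":0,"ry":0,"rz":0,"claw":0.085}
    - {"tx":0,"ty":0,"tz":0.125,"rx":0,"ry":0,"rz":0,"claw":0.085}

```text
clock: 16.2
eef_pos: [499.4, 0.3, 178.9]
tool_rot: [-3.141, -0.001, 2.852]
force: [-0.3, -0.4, -0.8]
width: 84.9
```

```bash
python3 - <<'E'
from h import *
s=read_state();print(s['clock'],s['eef_pos'],s['tool_rot'],s['force'],s['qpos'].round(3))
im,c=snap('wrist','w7');im=cv2.imread('pics/w7.png');hsv=cv2.cvtColor(im,cv2.COLOR_BGR2HSV)
org=cv2.morphologyEx(cv2.inRange(hsv,(5,140,50),(20,255,255)),cv2.MORPH_OPEN,np.ones((3,3)))
cs=[k for k in cv2.findContours(org,cv2.RETR_EXTERNAL,cv2.CHAIN_APPROX_NONE)[0] if cv2.contourArea(k)>300]
for k in cs:
    print(cv2.boundingRect(k),cv2.minAreaRect(cast(k[:,0],c,100)[:,:2].astype(np.float32)))
for r in range(170,250,10):
    x=np.where(org[r,230:420])[0]+230
    if len(x):print(r,x.min(),x.max(),cast([(x.min(),r),(x.max(),r)],c,100)[:,:2].round(1).tolist())
for n in('scene','top'): snap(n,n+'7')
c=calibration('scene');im=cv2.imread('pics/scene7.png');hsv=cv2.cvtColor(im,cv2.COLOR_BGR2HSV)
print(proj([[500,0,0],[500,0,100]],c))
E
```

```text
16.2 [4.99435062e+02 2.88303567e-01 1.78859360e+02] [-3.14133827e+00 -8.24067435e-04  2.85182971e+00] [-0.27973536 -0.42688676 -0.7833871 ] [-0.067  0.49   0.015  1.987 -0.011  0.665  1.236]
(273, 163, 89, 64) ((494.0315246582031, 2.8854331970214844), (61.0874137878418, 44.86111831665039), 73.38426208496094)
170 279 355 [[469.8, -16.6], [484.4, 32.4]]
180 274 360 [[475.4, -22.0], [492.0, 33.9]]
190 273 361 [[481.8, -24.9], [499.0, 32.8]]
200 273 361 [[488.6, -27.1], [505.9, 31.0]]
210 274 360 [[495.6, -28.8], [512.7, 28.5]]
220 274 360 [[502.6, -31.1], [519.9, 26.6]]
[[333.66744607 226.36197324]
 [334.48454195 202.98222287]]
```

The pack stands with its y axis at 73.4°, centred at about (499.5, 0.5). Regrasping across the broad faces needs a quarter turn, so I'll go −90° and check joint 7's sign partway.

Call:
apply_moves:
  increments:
    - {"tx":0,"ty":0,"tz":0,"rx":0,"ry":0,"rz":-1,"claw":0.085}
    - {"tx":0,"ty":0,"tz":0,"rx":0,"ry":0,"rz":-2,"claw":0.085}
    - {"tx":0,"ty":0,"tz":0,"rx":0,"ry":0,"rz":-2,"claw":0.085}

```text
clock: 16.65
eef_pos: [499.5, 0.3, 178.6]
tool_rot: [-3.141, -0.001, 2.677]
force: [0.2, 0.2, 0.3]
width: 85.0
```

```bash
python3 -c "
from h import *
s=read_state();print(s['qpos'].round(3),s['tool_rot'])"
```

```text
[-0.103  0.492  0.067  1.987 -0.05   0.665  1.101] [-3.14071706e+00 -1.01070596e-03  2.67694858e+00]
```

Call:
apply_moves:
  increments:
    - {"tx":0,"ty":0,"tz":0,"rx":0,"ry":0,"rz":-1.5,"claw":0.085}
    - {"tx":0,"ty":0,"tz":0,"rx":0,"ry":0,"rz":-3,"claw":0.085}
    - {"tx":0,"ty":0,"tz":0,"rx":0,"ry":0,"rz":-4.5,"claw":0.085}
    - {"tx":0,"ty":0,"tz":0,"rx":0,"ry":0,"rz":-6,"claw":0.085}
    - {"tx":0,"ty":0,"tz":0,"rx":0,"ry":0,"rz":-7.5,"claw":0.085}
    - {"tx":0,"ty":0,"tz":0,"rx":0,"ry":0,"rz":-9,"claw":0.085}
    - {"tx":0,"ty":0,"tz":0,"rx":0,"ry":0,"rz":-10.5,"claw":0.085}
    - {"tx":0,"ty":0,"tz":0,"rx":0,"ry":0,"rz":-12,"claw":0.085}
    - {"tx":0,"ty":0,"tz":0,"rx":0,"ry":0,"rz":-13.5,"claw":0.085}
    - {"tx":0,"ty":0,"tz":0,"rx":0,"ry":0,"rz":-15,"claw":0.085}
    - {"tx":0,"ty":0,"tz":0,"rx":0,"ry":0,"rz":-16,"claw":0.085}
    - {"tx":0,"ty":0,"tz":0,"rx":0,"ry":0,"rz":-16,"claw":0.085}

```text
clock: 17.85
eef_pos: [499.6, 0.4, 178.7]
tool_rot: [-3.141, 0.001, 1.283]
force: [-0.1, -0.0, -0.1]
width: 84.9
```

Call:
apply_moves:
  increments:
    - {"tx":0,"ty":0,"tz":0,"rx":0,"ry":0,"rz":0,"claw":0.085}
    - {"tx":0,"ty":0,"tz":0,"rx":0,"ry":0,"rz":0,"claw":0.085}

```text
clock: 18.05
eef_pos: [499.8, 0.3, 179.1]
tool_rot: [-3.141, -0.0, 1.283]
force: [-0.0, -0.5, -0.7]
width: 84.9
```

```bash
python3 - <<'E'
from ov import *
s=read_state();print(s['qpos'].round(3))
overlay('w8',[499.6,0.5],-16.6,[(100,[(18,31),(18,-31),(-18,-31),(-18,31)])])
im,c=cv2.imread('pics/w8.png'),calibration('wrist');hsv=cv2.cvtColor(im,cv2.COLOR_BGR2HSV)
org=cv2.morphologyEx(cv2.inRange(hsv,(5,140,50),(20,255,255)),cv2.MORPH_OPEN,np.ones((3,3)))
for r in range(150,270,10):
    x=np.where(org[r,230:420])[0]+230
    if len(x):print(r,x.min(),x.max(),cast([(x.min(),r),(x.max(),r)],c,100)[:,:2].round(1).tolist())
E
```

```text
[-0.38   0.532  0.475  1.995 -0.369  0.699  0.037]
18.05 [4.998e+02 3.000e-01 1.791e+02] [-3.1413 -0.      1.2833] [-0.  -0.5 -0.7] 84.93496383403917
150 297 338 [[498.0, 39.8], [524.1, 32.0]]
160 292 342 [[492.8, 34.3], [524.8, 24.8]]
170 291 342 [[490.1, 28.1], [523.0, 18.3]]
180 291 342 [[488.0, 21.5], [521.2, 11.6]]
190 292 342 [[486.5, 14.6], [519.3, 4.9]]
200 292 342 [[484.4, 7.8], [517.5, -2.0]]
210 292 341 [[482.2, 0.9], [514.9, -8.8]]
220 292 341 [[479.9, -6.1], [512.9, -15.9]]
230 292 341 [[477.7, -13.3], [510.9, -23.1]]
240 293 341 [[476.1, -20.8], [508.9, -30.5]]
```

View pics/w8o.png

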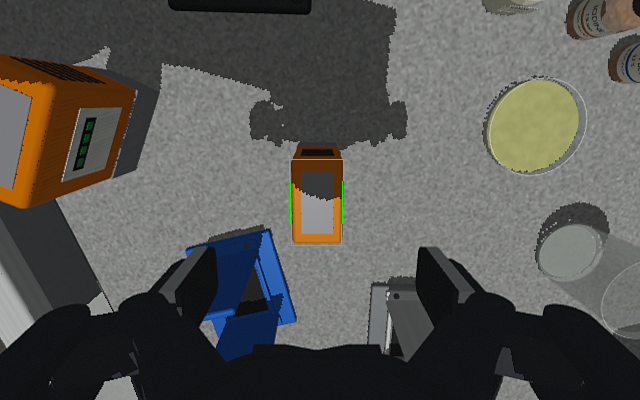

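The overlay fits the pack to about 1 px (pack at columns 291–342, rows 158–244). The blue look-alike lies nearby at (240,290), so I'll preset a narrow 60 mm opening and descend.

Call:
apply_moves:
  increments:
    - {"tx":0,"ty":0,"tz":-0.005,"rx":0,"ry":0,"rz":0,"claw":0.06}
    - {"tx":0,"ty":0,"tz":-0.015,"rx":0,"ry":0,"rz":0,"claw":0.06}
    - {"tx":0,"ty":0,"tz":-0.03,"rx":0,"ry":0,"rz":0,"claw":0.06}
    - {"tx":0,"ty":0,"tz":-0.05,"rx":0,"ry":0,"rz":0,"claw":0.06}
    - {"tx":0,"ty":0,"tz":-0.07,"rx":0,"ry":0,"rz":0,"claw":0.06}
    - {"tx":0,"ty":0,"tz":-0.085,"rx":0,"ry":0,"rz":0,"claw":0.06}
    - {"tx":0,"ty":0,"tz":-0.1,"rx":0,"ry":0,"rz":0,"claw":0.06}
    - {"tx":0,"ty":0,"tz":-0.112,"rx":0,"ry":0,"rz":0,"claw":0.06}
    - {"tx":0,"ty":0,"tz":-0.12,"rx":0,"ry":0,"rz":0,"claw":0.06}
    - {"tx":0,"ty":0,"tz":-0.123,"rx":0,"ry":0,"rz":0,"claw":0.06}
    - {"tx":0,"ty":0,"tz":-0.123,"rx":0,"ry":0,"rz":0,"claw":0.06}
    - {"tx":0,"ty":0,"tz":-0.123,"rx":0,"ry":0,"rz":0,"claw":0.06}

```text
clock: 19.3
eef_pos: [500.3, 0.2, 56.6]
tool_rot: [3.141, -0.0, 1.281]
force: [0.4, 0.2, 0.7]
width: 60.1
```

Call:
apply_moves:
  increments:
    - {"tx":0,"ty":0,"tz":0,"rx":0,"ry":0,"rz":0,"claw":0.05}
    - {"tx":0,"ty":0,"tz":0,"rx":0,"ry":0,"rz":0,"claw":0.044}
    - {"tx":0,"ty":0,"tz":0,"rx":0,"ry":0,"rz":0,"claw":0.04}
    - {"tx":0,"ty":0,"tz":0,"rx":0,"ry":0,"rz":0,"claw":0.038}
    - {"tx":0,"ty":0,"tz":0,"rx":0,"ry":0,"rz":0,"claw":0.036}
    - {"tx":0,"ty":0,"tz":0,"rx":0,"ry":0,"rz":0,"claw":0.034}
    - {"tx":0,"ty":0,"tz":0,"rx":0,"ry":0,"rz":0,"claw":0.02}
    - {"tx":0,"ty":0,"tz":0,"rx":0,"ry":0,"rz":0,"claw":0.02}
    - {"tx":0,"ty":0,"tz":0,"rx":0,"ry":0,"rz":0,"claw":0.02}
    - {"tx":0,"ty":0,"tz":0,"rx":0,"ry":0,"rz":0,"claw":0.02}

```text
clock: 20.3
eef_pos: [500.2, 0.3, 56.5]
tool_rot: [3.141, -0.0, 1.281]
force: [-0.7, 0.4, 5.2]
width: 35.5
```

Gripped at 35.5 mm. Lifting, and cross-checking the rack from its bright plate tops (z = 114) in the first top image.

Call:
apply_moves:
  increments:
    - {"tx":0,"ty":0,"tz":0.004,"rx":0,"ry":0,"rz":0,"claw":0.02}
    - {"tx":0,"ty":0,"tz":0.012,"rx":0,"ry":0,"rz":0,"claw":0.02}
    - {"tx":0,"ty":0,"tz":0.025,"rx":0,"ry":0,"rz":0,"claw":0.02}
    - {"tx":0,"ty":0,"tz":0.04,"rx":0,"ry":0,"rz":0,"claw":0.02}
    - {"tx":0,"ty":0,"tz":0.055,"rx":0,"ry":0,"rz":0,"claw":0.02}
    - {"tx":0,"ty":0,"tz":0.07,"rx":0,"ry":0,"rz":0,"claw":0.02}
    - {"tx":0,"ty":0,"tz":0.085,"rx":0,"ry":0,"rz":0,"claw":0.02}
    - {"tx":0,"ty":0,"tz":0.1,"rx":0,"ry":0,"rz":0,"claw":0.02}
    - {"tx":0,"ty":0,"tz":0.115,"rx":0,"ry":0,"rz":0,"claw":0.02}
    - {"tx":0,"ty":0,"tz":0.13,"rx":0,"ry":0,"rz":0,"claw":0.02}
    - {"tx":0,"ty":0,"tz":0.14,"rx":0,"ry":0,"rz":0,"claw":0.02}
    - {"tx":0,"ty":0,"tz":0.14,"rx":0,"ry":0,"rz":0,"claw":0.02}

```text
clock: 21.5
eef_pos: [500.4, 0.3, 197.3]
tool_rot: [3.14, -0.001, 1.281]
force: [-0.1, -0.7, -2.8]
width: 35.3
```

```bash
python3 - <<'E'
from h import *
s=read_state();print(s['eef_pos'],s['tool_rot'],s['force'],s['width'])
c=calibration('top');im=cv2.imread('pics/top0.png');g=cv2.cvtColor(im,cv2.COLOR_BGR2GRAY)
m=cv2.inRange(g[175:235,360:430],195,255)
n,l,st,ce=cv2.connectedComponentsWithStats(m)
for i in range(1,n):
    if st[i,4]>15:
        p=np.argwhere(l==i)[:,::-1]+[360,175]; w=cast(p,c,114)[:,:2]; r=cv2.minAreaRect(w.astype(np.float32)); mu=w.mean(0)
        v=np.linalg.svd(w-mu)[2][0];print(st[i]+[360,175,0,0,0],mu.round(1),np.degrees(np.arctan2(v[1],v[0])).round(1),[x for x in r[1]],np.round(r[0],1))
im,c=snap('wrist','w9');im,c=snap('top','t9')
E
```

```text
[5.00419238e+02 3.04381607e-01 1.97323972e+02] [ 3.13963319e+00 -8.28530661e-04  1.28106616e+00] [-0.14977896 -0.70832496 -2.81023783] 35.2901361362378
[381 180  22  26  59] [ 556.8 -166.9] 149.5 [45.544105529785156, 45.484954833984375] [ 553.9 -163.9]
[415 191   9  25  38] [ 535.2 -231.9] 162.1 [3.095731735229492, 55.05510711669922] [ 536.2 -232.3]
[377 211  21   7  25] [ 512.5 -162.4] -107.4 [43.97190475463867, 2.5255126953125] [ 512.5 -162.9]
```

The −y plate's top gives a rack centre of (547.6, −195.9), the same as from the base outline (547.6, −196.0), with the y axis near 72.3°. Moving above the bay.

Call:
apply_moves:
  increments:
    - {"tx":0.002,"ty":-0.008,"tz":0,"rx":0,"ry":0,"rz":0,"claw":0.02}
    - {"tx":0.006,"ty":-0.025,"tz":0,"rx":0,"ry":0,"rz":0,"claw":0.02}
    - {"tx":0.012,"ty":-0.05,"tz":0,"rx":0,"ry":0,"rz":-0.1,"claw":0.02}
    - {"tx":0.018,"ty":-0.075,"tz":0,"rx":0,"ry":0,"rz":-0.2,"claw":0.02}
    - {"tx":0.024,"ty":-0.1,"tz":0,"rx":0,"ry":0,"rz":-0.2,"claw":0.02}
    - {"tx":0.03,"ty":-0.125,"tz":0,"rx":0,"ry":0,"rz":-0.2,"claw":0.02}
    - {"tx":0.036,"ty":-0.15,"tz":0,"rx":0,"ry":0,"rz":-0.2,"claw":0.02}
    - {"tx":0.042,"ty":-0.172,"tz":0,"rx":0,"ry":0,"rz":-0.2,"claw":0.02}
    - {"tx":0.0455,"ty":-0.188,"tz":0,"rx":0,"ry":0,"rz":-0.2,"claw":0.02}
    - {"tx":0.0475,"ty":-0.196,"tz":0,"rx":0,"ry":0,"rz":-0.2,"claw":0.02}
    - {"tx":0.0475,"ty":-0.196,"tz":0,"rx":0,"ry":0,"rz":-0.2,"claw":0.02}
    - {"tx":0.0475,"ty":-0.196,"tz":0,"rx":0,"ry":0,"rz":-0.2,"claw":0.02}

```text
clock: 22.8
eef_pos: [547.1, -194.5, 195.8]
tool_rot: [-3.14, -0.001, 1.264]
force: [0.4, 0.3, -3.5]
width: 35.5
```

Call:
apply_moves:
  increments:
    - {"tx":0,"ty":0,"tz":0,"rx":0,"ry":0,"rz":0,"claw":0.02}
    - {"tx":0,"ty":0,"tz":0,"rx":0,"ry":0,"rz":0,"claw":0.02}
    - {"tx":0,"ty":0,"tz":0,"rx":0,"ry":0,"rz":0,"claw":0.02}

```text
clock: 23.1
eef_pos: [547.5, -194.9, 196.3]
tool_rot: [-3.142, -0.0, 1.265]
force: [0.9, 0.2, -3.0]
width: 35.2
```

```bash
python3 - <<'E'
from ov import *
r=lambda x0,x1,y0,y1:[(x0,y0),(x1,y0),(x1,y1),(x0,y1)]
P=[(8,r(-45,45,-55,55)),(114,r(-30,30,35,41)),(114,r(-30,30,-41,-35)),(152,r(-18,18,-31,31))]
overlay('w10',[547.6,-196],-17.7,P)
# same overlay on scene and top
th=np.radians(-17.7);R=np.array([[np.cos(th),-np.sin(th)],[np.sin(th),np.cos(th)]])
tiles=[cv2.resize(cv2.imread('pics/w10o.png')[60:400,120:520],(480,408))]
for f,(a,b,d,e) in (('scene0',(300,120,380,200)),('top0',(355,170,440,240))):
    c=calibration(f[:-1]);o=cv2.imread('pics/%s.png'%f);S=4
    k=cv2.resize(o[b:e,a:d],None,fx=S,fy=S,interpolation=2)
    for z,L in P[:3]:
        p=(proj([np.r_[np.array([547.6,-196])+R@np.array(l),z] for l in L],c)-[a,b]+.5)*S
        cv2.polylines(k,[p.round().astype(np.int32)],1,(0,255,0),1)
    tiles.append(k)
h=600;W=np.zeros((600,800,3),np.uint8);W[:408,:480]=tiles[0];W[:tiles[1].shape[0],480:800]=tiles[1][:, :320]
t=tiles[2];t=t[:272,:320];W[325:325+min(275,t.shape[0]),480:480+t.shape[1]]=t[:275]
cv2.imwrite('pics/combo.png',W)
E
```

```text
23.1 [ 547.5 -194.9  196.3] [-3.1416e+00 -4.0000e-04  1.2647e+00] [ 0.9  0.2 -3. ] 35.24033358832594
```

View pics/combo.png

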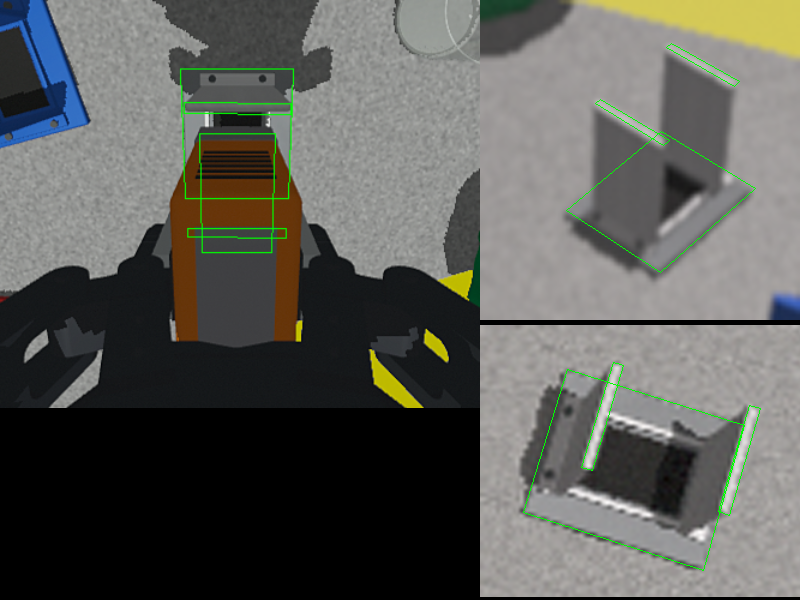

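The overlays of the rack at (547.6, −196), −17.7° match the plates and floor in the scene and top views to about 1 px, and in the wrist view to about 3 px. Lowering with force checks.

Call:
apply_moves:
  increments:
    - {"tx":0,"ty":-0.001,"tz":-0.005,"rx":0,"ry":0,"rz":0,"claw":0.02}
    - {"tx":0,"ty":-0.001,"tz":-0.01,"rx":0,"ry":0,"rz":0,"claw":0.02}
    - {"tx":0,"ty":-0.001,"tz":-0.015,"rx":0,"ry":0,"rz":0,"claw":0.02}
    - {"tx":0,"ty":-0.001,"tz":-0.02,"rx":0,"ry":0,"rz":0,"claw":0.02}
    - {"tx":0,"ty":-0.001,"tz":-0.025,"rx":0,"ry":0,"rz":0,"claw":0.02}
    - {"tx":0,"ty":-0.001,"tz":-0.029,"rx":0,"ry":0,"rz":0,"claw":0.02}
    - {"tx":0,"ty":-0.001,"tz":-0.033,"rx":0,"ry":0,"rz":0,"claw":0.02}
    - {"tx":0,"ty":-0.001,"tz":-0.036,"rx":0,"ry":0,"rz":0,"claw":0.02}
    - {"tx":0,"ty":-0.001,"tz":-0.036,"rx":0,"ry":0,"rz":0,"claw":0.02}

```text
clock: 24.05
eef_pos: [547.1, -196.6, 159.8]
tool_rot: [-3.141, -0.0, 1.264]
force: [0.6, -0.2, -3.6]
width: 35.7
```

No contact. Continuing to just above the lips.

Call:
apply_moves:
  increments:
    - {"tx":0,"ty":0,"tz":-0.006,"rx":0,"ry":0,"rz":0,"claw":0.02}
    - {"tx":0,"ty":0,"tz":-0.014,"rx":0,"ry":0,"rz":0,"claw":0.02}
    - {"tx":0,"ty":0,"tz":-0.022,"rx":0,"ry":0,"rz":0,"claw":0.02}
    - {"tx":0,"ty":0,"tz":-0.03,"rx":0,"ry":0,"rz":0,"claw":0.02}
    - {"tx":0,"ty":0,"tz":-0.038,"rx":0,"ry":0,"rz":0,"claw":0.02}
    - {"tx":0,"ty":0,"tz":-0.046,"rx":0,"ry":0,"rz":0,"claw":0.02}
    - {"tx":0,"ty":0,"tz":-0.054,"rx":0,"ry":0,"rz":0,"claw":0.02}
    - {"tx":0,"ty":0,"tz":-0.062,"rx":0,"ry":0,"rz":0,"claw":0.02}
    - {"tx":0,"ty":0,"tz":-0.07,"rx":0,"ry":0,"rz":0,"claw":0.02}
    - {"tx":0,"ty":0,"tz":-0.076,"rx":0,"ry":0,"rz":0,"claw":0.02}
    - {"tx":0,"ty":0,"tz":-0.08,"rx":0,"ry":0,"rz":0,"claw":0.02}
    - {"tx":0,"ty":0,"tz":-0.08,"rx":0,"ry":0,"rz":0,"claw":0.02}

```text
clock: 25.25
eef_pos: [547.1, -196.6, 79.7]
tool_rot: [-3.141, -0.0, 1.264]
force: [-0.2, -1.2, -3.3]
width: 35.3
```

Call:
apply_moves:
  increments:
    - {"tx":0,"ty":0,"tz":-0.002,"rx":0,"ry":0,"rz":0,"claw":0.02}
    - {"tx":0,"ty":0,"tz":-0.004,"rx":0,"ry":0,"rz":0,"claw":0.02}
    - {"tx":0,"ty":0,"tz":-0.006,"rx":0,"ry":0,"rz":0,"claw":0.02}
    - {"tx":0,"ty":0,"tz":-0.008,"rx":0,"ry":0,"rz":0,"claw":0.02}
    - {"tx":0,"ty":0,"tz":-0.01,"rx":0,"ry":0,"rz":0,"claw":0.02}
    - {"tx":0,"ty":0,"tz":-0.012,"rx":0,"ry":0,"rz":0,"claw":0.02}
    - {"tx":0,"ty":0,"tz":-0.013,"rx":0,"ry":0,"rz":0,"claw":0.02}
    - {"tx":0,"ty":0,"tz":-0.013,"rx":0,"ry":0,"rz":0,"claw":0.02}

```text
clock: 26.05
eef_pos: [547.3, -196.7, 67.0]
tool_rot: [-3.141, -0.0, 1.264]
force: [0.7, 0.1, -3.8]
width: 35.1
```

Call:
apply_moves:
  increments:
    - {"tx":0,"ty":0,"tz":-0.0005,"rx":0,"ry":0,"rz":0,"claw":0.02}
    - {"tx":0,"ty":0,"tz":-0.001,"rx":0,"ry":0,"rz":0,"claw":0.02}
    - {"tx":0,"ty":0,"tz":-0.0015,"rx":0,"ry":0,"rz":0,"claw":0.02}
    - {"tx":0,"ty":0,"tz":-0.002,"rx":0,"ry":0,"rz":0,"claw":0.02}
    - {"tx":0,"ty":0,"tz":-0.0025,"rx":0,"ry":0,"rz":0,"claw":0.02}
    - {"tx":0,"ty":0,"tz":-0.0025,"rx":0,"ry":0,"rz":0,"claw":0.02}

```text
clock: 26.65
eef_pos: [547.4, -196.7, 64.7]
tool_rot: [-3.142, -0.0, 1.264]
force: [0.1, -0.4, -3.1]
width: 35.2
```

Call:
apply_moves:
  increments:
    - {"tx":0,"ty":0,"tz":-0.0005,"rx":0,"ry":0,"rz":0,"claw":0.02}
    - {"tx":0,"ty":0,"tz":-0.001,"rx":0,"ry":0,"rz":0,"claw":0.02}
    - {"tx":0,"ty":0,"tz":-0.001,"rx":0,"ry":0,"rz":0,"claw":0.02}

```text
clock: 26.95
eef_pos: [547.4, -196.7, 64.5]
tool_rot: [3.141, -0.0, 1.263]
force: [-2.1, 1.0, 4.1]
width: 35.3
```

Floor contact at TCP 64.5, exactly the 56.5 + 8 expected. Releasing and retreating straight up.

Call:
apply_moves:
  increments:
    - {"tx":0,"ty":0,"tz":0,"rx":0,"ry":0,"rz":0,"claw":0.039}
    - {"tx":0,"ty":0,"tz":0,"rx":0,"ry":0,"rz":0,"claw":0.044}
    - {"tx":0,"ty":0,"tz":0,"rx":0,"ry":0,"rz":0,"claw":0.052}
    - {"tx":0,"ty":0,"tz":0,"rx":0,"ry":0,"rz":0,"claw":0.06}
    - {"tx":0,"ty":0,"tz":0,"rx":0,"ry":0,"rz":0,"claw":0.06}
    - {"tx":0,"ty":0,"tz":0,"rx":0,"ry":0,"rz":0,"claw":0.06}

```text
clock: 27.55
eef_pos: [547.4, -196.7, 63.7]
tool_rot: [-3.142, 0.0, 1.264]
force: [0.8, 0.7, -0.5]
width: 59.8
```

Call:
apply_moves:
  increments:
    - {"tx":0,"ty":0,"tz":0.005,"rx":0,"ry":0,"rz":0,"claw":0.06}
    - {"tx":0,"ty":0,"tz":0.015,"rx":0,"ry":0,"rz":0,"claw":0.06}
    - {"tx":0,"ty":0,"tz":0.03,"rx":0,"ry":0,"rz":0,"claw":0.06}
    - {"tx":0,"ty":0,"tz":0.05,"rx":0,"ry":0,"rz":0,"claw":0.06}
    - {"tx":0,"ty":0,"tz":0.07,"rx":0,"ry":0,"rz":0,"claw":0.06}
    - {"tx":0,"ty":0,"tz":0.09,"rx":0,"ry":0,"rz":0,"claw":0.06}
    - {"tx":0,"ty":0,"tz":0.11,"rx":0,"ry":0,"rz":0,"claw":0.06}
    - {"tx":0,"ty":0,"tz":0.125,"rx":0,"ry":0,"rz":0,"claw":0.06}
    - {"tx":0,"ty":0,"tz":0.14,"rx":0,"ry":0,"rz":0,"claw":0.06}
    - {"tx":0,"ty":0,"tz":0.14,"rx":0,"ry":0,"rz":0,"claw":0.06}
    - {"tx":0,"ty":0,"tz":0.14,"rx":0,"ry":0,"rz":0,"claw":0.06}
    - {"tx":0,"ty":0,"tz":0.14,"rx":0,"ry":0,"rz":0,"claw":0.06}

```text
clock: 28.75
eef_pos: [546.9, -196.4, 203.3]
tool_rot: [-3.141, -0.0, 1.264]
force: [0.5, -0.3, 0.0]
width: 60.4
```

```bash
python3 - <<'E'
from h import *
s=read_state();print(s['clock'],s['eef_pos'],s['force'])
im,c=snap('wrist','w11');hsv=cv2.cvtColor(cv2.imread('pics/w11.png'),cv2.COLOR_BGR2HSV)
org=cv2.morphologyEx(cv2.inRange(hsv,(5,140,50),(20,255,255)),cv2.MORPH_OPEN,np.ones((3,3)))
k=max(cv2.findContours(org[:,200:440].copy(),cv2.RETR_EXTERNAL,cv2.CHAIN_APPROX_NONE)[0],key=cv2.contourArea)[:,0]+[200,0]
print('pack top',cv2.minAreaRect(cast(k,c,108)[:,:2].astype(np.float32)))
th=np.radians(-17.7);R=np.array([[np.cos(th),-np.sin(th)],[np.sin(th),np.cos(th)]])
print('expected px',proj([np.r_[np.array([547.6,-196])+R@np.array(l),108] for l in [(18,31),(18,-31),(-18,-31),(-18,31)]],c).round().tolist(),'seen',cv2.boundingRect(k))
im,c=snap('top','t11');a=cv2.imread('pics/top0.png').astype(int);b=cv2.imread('pics/t11.png').astype(int)
blk=cv2.morphologyEx(cv2.inRange(b.astype(np.uint8),(0,0,0),(60,60,60)),cv2.MORPH_CLOSE,np.ones((9,9)))
print('dock',rect(blk,c,12,(165,185,260,265))[1])
d=np.abs(a-b).max(2)
for n,(x,y,r) in dict(beak=(376,125,20),jar=(262,137,14),petri=(316,141,20)).items(): print(n,(d[y-r:y+r,x-r:x+r]>50).mean())
E
```

```text
28.75 [ 546.91975088 -196.3836032   203.30678079] [ 0.51481579 -0.29698629  0.04271534]
pack top ((548.1207275390625, -193.48629760742188), (64.01095581054688, 35.419708251953125), 72.39570617675781)
expected px [[343.0, 155.0], [341.0, 236.0], [294.0, 236.0], [292.0, 155.0]] seen (293, 150, 49, 85)
dock ((499.83929443359375, 223.40130615234375), (148.69290161132812, 118.71881866455078), 71.93008422851562)
beak 0.0
jar 0.0
petri 0.0
```

```bash
python3 -c "
from cell import *
print(finish_job())"
```

```text
the job is handed in; nothing more can be done
None
```

The pack is in the storage bay and the job is handed in. It took about 29 s of the 70 s; `finish_job` gives no verdict.

**What I did**
- I gripped the pack by its narrow sides and rocked it off the pins with five alternating tilts of about ±10°, then lifted it off the last pin.
- I stood it on the bench at about (500, 0) and let go.
- I took it again across its broad faces and lowered it into the grey bay until it touched the floor, then released it and backed off straight up.

**Last checks**

| Check | Result |
|---|---|
| Floor contact | TCP at 64.5 mm, exactly the height expected from the bench grasp |
| Pack top | within about 1–2 px of its expected outline over the bay; axis at 72.4°, bay measured at 72.3° |
| Dock | about 2 mm from where it was, same heading |
| Beaker, jar, petri dish | no change in the top image |
| Force on the tool after retreat | about zero |

**What disagreed**
- **Camera offsets:** the wrist camera placed the dock about 2.5 mm further along its y axis than the top camera, so I split the difference. In the last check the wrist camera put the pack top's centre about 2.5 mm off the bay centre; part of that is a side face counted in with the top. Both are within tolerance.
- **Pull on the dock:** during the third tilt the pull reached 13.5 N, higher than I wanted. The dock did not move in the images, and I used more inward pivots for the last tilts.
- **Refused move:** the first move call was refused because the rows lacked some keys. Nothing moved.

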